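# Find the rattling die case and hold it out at the pellet press

### The job

One of the three identical closed cases in the steel tray has the loose plunger for the pellet press in it; the other two are packed tight. First take the small carton off the cases and set it down the right way up on the worktop, clear of the tray; then lift the cases and shake or tip them end to end until you have felt one of them rattle (do not go by elimination), standing each silent one back upright in the tray without knocking over or shoving the other things there. Finish still holding the rattling case: keep it gripped, level and still in the air just in front of the pellet press (on the robot's side, about 18 cm from it), roughly 20 cm above the worktop, and do not let go.

Things in the scene. Friction and masses are not known exactly. Their poses are not given: they have to be found in the camera images.
- steel_tray: Shallow steel tray, 139 mm (own x) by 219 mm (own y) outside, rim 20 mm high, floor 2 mm thick, fixed to the bench; origin at the centre of its underside, z up. Its x points roughly away from the robot. The worktop to the right of it (-y), around x 0.42 to 0.55 m and y -0.14 to -0.22 m, is free.
- case_a: One of 3 identical closed cases, plain grey plastic, dark seal, black ribbed pad on the lid, steel latch on the near (-x) end: 110 mm long (own x), 36 wide (own y), 52 high; origin: centre of underside. Grip: smooth long sides (36 mm) at mid-length, upper 35 mm. They stand in the tray parallel to its x, 64 mm apart (28 mm gaps); which name stands where is drawn anew.
- case_b: Second case, same in all respects as case_a. In one of the three, drawn anew each time, a loose steel plunger (about 0.18 kg) can slide 29 mm either way from the middle along the case's length; it slides when tipped lengthwise over 0.25 rad (or jerked at 2.5 m/s2), knocks on the end and stays there when level. In the other two the contents move less than 4 mm in all.
- case_c: Third case, same in all respects as case_a. Each weighs 0.29 to 0.38 kg with contents, so weight tells nothing. With the plunger at one end instead of the other, the moment of the level case about its width axis differs by about 0.1 N m; with packed contents by less than 0.01.
- carton: Small white cardboard carton, 31 mm (own x) by 82 mm (own y) by 29 mm high, 0.06 kg, origin at the centre of its underside. At the start it lies on top of the cases, across one or two of them, with its long side roughly along the tray's y; grip it across the 31 mm, fingertips above the case lids (54 mm above the worktop).
- pellet_press: Hand pellet press with two columns, a T handle on top and a dark green base, 65 mm deep (own x) and 125 mm wide (own y) over the handle, 208 mm high, fixed; origin at the centre of its underside. Its front looks along its own -x, towards the robot.
- dropper_bottle: Bystander: dropper bottle with red rubber bulb, 30 x 30 x 90 mm, stands upright on the right; origin at the centre of its underside. Leave it where it is.
- beaker: Bystander: empty 100 ml beaker, 52 x 52 x 66 mm, stands upright left of the tray; origin at the centre of its underside. Leave it where it is.
- mortar: Bystander: small brown mortar, 56 x 56 x 22 mm, stands behind the tray on the left; origin at the centre of its underside. Leave it where it is.
Mind the look-alikes: they are no part of the job. Leave any turquoise look-alike of the carton alone.

How it is judged (in metres and radians):
On the way, in this order (a step that is already met when the one before it is completed fails the run):
1. the carton stands the right way up on the worktop, clear of the tray, and is let go (height (world z) of carton below 0.006 m and angle between carton's own z axis and vertical below 0.15 rad and linear speed of carton below 0.03 m/s and contact force between the fingers and carton below 0.1 N and ((x of carton in the frame of steel_tray above 0.08 m or x of carton in the frame of steel_tray below -0.08 m) or (y of carton in the frame of steel_tray above 0.12 m or y of carton in the frame of steel_tray below -0.12 m))), for 0.2 s.
2. the case with the loose plunger, lifted at least 3 cm, has been shaken or tipped so that the plunger slid to an end of it (((distance between plunger_c0 and case_a below 0.055 m and height (world z) of case_a above 0.03 m and (x of plunger_c0 in the frame of case_a above 0.022 m or x of plunger_c0 in the frame of case_a below -0.022 m)) or (distance between plunger_c0 and case_b below 0.055 m and height (world z) of case_b above 0.03 m and (x of plunger_c0 in the frame of case_b above 0.022 m or x of plunger_c0 in the frame of case_b below -0.022 m)) or (distance between plunger_c0 and case_c below 0.055 m and height (world z) of case_c above 0.03 m and (x of plunger_c0 in the frame of case_c above 0.022 m or x of plunger_c0 in the frame of case_c below -0.022 m)))), for 0.04 s.
At the end, for the whole second after the job is handed in: The rattling case is gripped, still, level within 0.26 rad, underside 0.12-0.30 m up, centre 0.09-0.27 m in front of the press's centre and within 0.13 m sideways, not touching it; the other two stand upright in the tray; the carton is upright on the worktop clear of the tray (all of step 1 and ((distance between plunger_c0 and case_a below 0.055 m and height (world z) of case_a between 0.12 and 0.3 m and angle between case_a's own z axis and vertical below 0.26 rad and linear speed of case_a below 0.05 m/s and contact force between the fingers and case_a above 1 N and contact force between case_a and pellet_press below 0.2 N and horizontal distance between case_a and pellet_press between 0.09 and 0.27 m and y of case_a in the frame of pellet_press between -0.13 and 0.13 m and x of case_a in the frame of pellet_press below -0.06 m and height (world z) of each of case_b, case_c below 0.008 m and angle between each of case_b, case_c's own z axis and vertical below 0.1 rad and x of case_b in the frame of steel_tray between -0.05 and 0.05 m and y of case_b in the frame of steel_tray between -0.1 and 0.1 m and linear speed of each of case_b, case_c below 0.03 m/s and x of case_c in the frame of steel_tray between -0.05 and 0.05 m and y of case_c in the frame of steel_tray between -0.1 and 0.1 m) or (distance between plunger_c0 and case_b below 0.055 m and height (world z) of case_b between 0.12 and 0.3 m and angle between case_b's own z axis and vertical below 0.26 rad and linear speed of case_b below 0.05 m/s and contact force between the fingers and case_b above 1 N and contact force between case_b and pellet_press below 0.2 N and horizontal distance between case_b and pellet_press between 0.09 and 0.27 m and y of case_b in the frame of pellet_press between -0.13 and 0.13 m and x of case_b in the frame of pellet_press below -0.06 m and height (world z) of each of case_a, case_c below 0.008 m and angle between each of case_a, case_c's own z axis and vertical below 0.1 rad and x of case_a in the frame of steel_tray between -0.05 and 0.05 m and y of case_a in the frame of steel_tray between -0.1 and 0.1 m and linear speed of each of case_a, case_c below 0.03 m/s and x of case_c in the frame of steel_tray between -0.05 and 0.05 m and y of case_c in the frame of steel_tray between -0.1 and 0.1 m) or (distance between plunger_c0 and case_c below 0.055 m and height (world z) of case_c between 0.12 and 0.3 m and angle between case_c's own z axis and vertical below 0.26 rad and linear speed of case_c below 0.05 m/s and contact force between the fingers and case_c above 1 N and contact force between case_c and pellet_press below 0.2 N and horizontal distance between case_c and pellet_press between 0.09 and 0.27 m and y of case_c in the frame of pellet_press between -0.13 and 0.13 m and x of case_c in the frame of pellet_press below -0.06 m and height (world z) of each of case_a, case_b below 0.008 m and angle between each of case_a, case_b's own z axis and vertical below 0.1 rad and x of case_a in the frame of steel_tray between -0.05 and 0.05 m and y of case_a in the frame of steel_tray between -0.1 and 0.1 m and linear speed of each of case_a, case_b below 0.03 m/s and x of case_b in the frame of steel_tray between -0.05 and 0.05 m and y of case_b in the frame of steel_tray between -0.1 and 0.1 m))); the arm keeps its last pose, push and grip.
It fails at once if the dropper bottle is shoved more than 4 cm or knocked over (distance of dropper_bottle from where it was at the start of the episode above 0.04 m or angle between dropper_bottle's own z axis and vertical above 0.6 rad).
It fails at once if the beaker is shoved more than 4 cm or knocked over (distance of beaker from where it was at the start of the episode above 0.04 m or angle between beaker's own z axis and vertical above 0.6 rad).
It fails at once if the mortar is shoved more than 4 cm or knocked over (distance of mortar from where it was at the start of the episode above 0.04 m or angle between mortar's own z axis and vertical above 0.6 rad).
It also fails if it takes over 72 s, if anything falls off the work surface, if the arm or the gripper's body presses on something with over 40 N, if the wrist force passes 120 N, or if a joint passes its speed limit or range.

### The arm

A 6-joint arm with a two-finger parallel gripper is mounted at the origin on a cart in front of the work surface, level with it; the furniture and walls round the work are solid. World frame = base frame: x ahead of the robot, y to its left, z up, the work surface at z = 0. Lengths are in mm, angles in rad, forces in N, time in s.
With the tool pointing down it reaches from about 300 to 775 mm from the base axis. Payload 14.6 kg.
Tool frame: the origin (TCP) lies at the very end of the fingers, on their centre line; the grasp point (between the pads) lies 19 mm behind it; z points along the fingers, y is the line along which they close (so a half turn about z gives the same grasp; the last joint's range is limited). The gripper opens to 94 mm and grips with 3 to 60 N. Pads are 16 mm wide; open, the fingers measure 119 mm over their backs; the gripper's body (75 mm by 177 mm) begins 78 mm behind the grasp point.
Start: joints at [-1.331, 0.3, 1.521, -0, 1.321, -0.067], TCP at [166.098, -524.31, 205.446] pointing down, gripper open.
Joint ranges: [-3.03, 3.03], [-0.79, 2.21], [0.23, 2.52], [-1.04, 4.18], [0, 3.07], [-2.55, 2.55]. Speed limits (rad/s): [2.22, 2.22, 2.57, 3.14, 3.14, 3.14].

### API

Orientations are given as [roll, pitch, yaw] about the fixed x, y, z axes, in that order (R = Rz(yaw) Ry(pitch) Rx(roll)).
In Python, from cell import manip gives the robot as it stands.
- The arm moves only by the tool servo_tool, never from a script. Its argument "motion" is a list that holds one entry, the list of rows, each a list of 7 numbers: the shift along the world's x, y, z as a fraction of full scale, then the turn, a rotation vector about the world's x, y, z as a fraction of full scale, then the closure, from 0 (fully open) to 1 (shut). In form: [[[x, y, z, rx, ry, rz, gripper], ...]]. A call has 1 to 10 rows; each row is the pose to reach, as a shift and turn from the pose commanded when the call began, turning the shorter way round; what a row does not reach only later rows make up. Full scale, the value 1, is 0.5 m for a shift and pi rad for a turn. A row lasts 1/10 s, in which the tool goes at most 50 mm and 8.59 degrees, less where a joint would pass 70% of its speed; a pose out of reach is approached as far as the arm can. A call with a number of a shift or a turn outside -1 to 1 is refused whole. A call with a gripper value outside its range is refused whole. The fingers move at their own pace and stop on an object; "newtons" is the grip in N (left out, the last holds). Time passes only in rows, so rows that repeat a pose let the fingers close. It gives the time, the measured TCP pose, the force, the opening and the grip force at its end, in the units of the state.
- manip.read_state(): the state, without advancing time (a new reading comes with each control period).
- manip.camera(name): name is "side" or "top" or "wrist"; returns a dict with "frame" (384x512x3 uint8, red, green, blue), "range_z" (384x512 float32, mm along the optical axis (not along the pixel's ray), 0 where there is no reading), "vfov" (degrees; the focal length in pixels is half the picture's height over the tangent of half this angle, whatever the lens; pixels are square), "cx", "cy" (the principal point, pixels), "cam_to_world" (4x4, takes a point from camera to world coordinates). Camera axes: x right, y down, z forward; pixel columns grow to the right and rows downward; lengths in mm; the calibration is good to about 2 mm. A picture is of the moment at which its call begins.
- manip.sign_off(): hands the job in; it is judged then, once.
The state is a dict: "clock": time; "joints": joint angles; "qd": joint speeds; "effort": joint torques, N m; "eef_pos": TCP position; "eef_rot": TCP orientation; "wrist_force": force on the tool from outside, world axes, zero at the start; "moment": the same for the moment, N m; "finger_gap": finger opening in mm; "finger_force": force on a finger pad.
Only numpy, scipy, OpenCV 4.12 (cv2) and the standard library are available. Lean on these libraries where they do the work, as an engineer would, in place of code of your own. Each camera call takes 0.05 s, during which the arm holds its last target. There are 200 camera calls.

## Working session

There is one attempt and no reset: what is moved stays moved. The work goes in short steps, Python scripts to look and compute and a tool call to move; the robot and the scene stay as the last step left them, time stands still between calls to the robot, and variables do not carry over. Pictures are saved under pics/ and viewed, at most 10 in all, crops included, and the job is handed in when it is done.

Besides the shell and the picture viewer there is one more tool, called after "Request:" as a command line: name --argument value ..., lists and objects as JSON in quotes. servo_tool: Moves the arm, as the interface text tells. Its arguments: {"type":"object","properties":{"motion":{"type":"array"},"newtons":{"type":"number"}},"required":["motion"]}

```bash
mkdir -p pics; cat > h.py <<'E'
import numpy as np, cv2
from cell import manip
def cam(n):
    c=manip.camera(n); f=192/np.tan(np.radians(c["vfov"])/2)
    z=c["range_z"]; v,u=np.mgrid[:384,:512]
    P=np.stack([(u-c["cx"])/f*z,(v-c["cy"])/f*z,z],-1)
    M=np.array(c["cam_to_world"]); W=P@M[:3,:3].T+M[:3,3]
    W[z==0]=np.nan
    return c["frame"],W,M
def save(n,img,k=1.5):
    cv2.imwrite("pics/"+n,cv2.resize(img[...,::-1],None,fx=k,fy=k))
E
python3 - <<'E'
from h import *
s=manip.read_state(); print({k:np.round(v,3) for k,v in s.items()})
for n in("top","side"):
    f,W,M=cam(n); save(n+"0.png",f); np.savez(n+"0.npz",f=f,W=W); print(n,M.round(2))
E
```

```text
{'clock': np.float64(0.0), 'joints': array([-1.331,  0.3  ,  1.522, -0.   ,  1.321, -0.067]), 'qd': array([-0.001,  0.   , -0.002, -0.003,  0.001,  0.001]), 'effort': array([ 4.0000e-03, -5.3180e+01, -3.5273e+01,  7.1000e-02,  2.4000e-02,
       -0.0000e+00]), 'eef_pos': array([ 166.048, -524.053,  204.881]), 'eef_rot': array([-3.14 , -0.   ,  0.307]), 'wrist_force': array([1.036, 0.603, 0.365]), 'moment': array([-0.   ,  0.019, -0.011]), 'finger_force': np.float64(0.0), 'finger_gap': np.float64(94.264)}
top [[ 2.0000e-02 -9.9000e-01  1.1000e-01  5.0826e+02]
 [-1.0000e+00 -2.0000e-02 -1.0000e-02  1.2194e+02]
 [ 1.0000e-02 -1.1000e-01 -9.9000e-01  1.1124e+03]
 [ 0.0000e+00  0.0000e+00  0.0000e+00  1.0000e+00]]
side [[ 8.2000e-01  4.5000e-01 -3.5000e-01  9.7979e+02]
 [ 5.7000e-01 -6.5000e-01  5.0000e-01 -4.1541e+02]
 [-0.0000e+00 -6.1000e-01 -7.9000e-01  9.0629e+02]
 [ 0.0000e+00  0.0000e+00  0.0000e+00  1.0000e+00]]
```

View pics/top0.png

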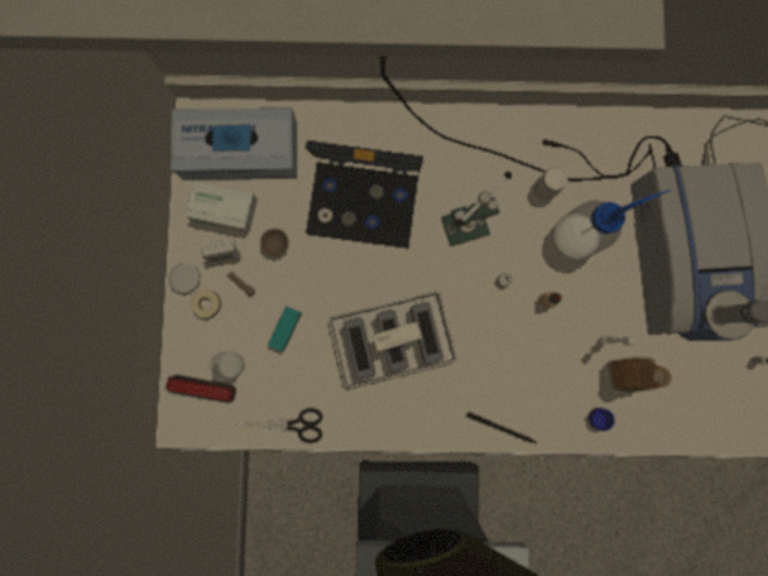

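View pics/side0.png

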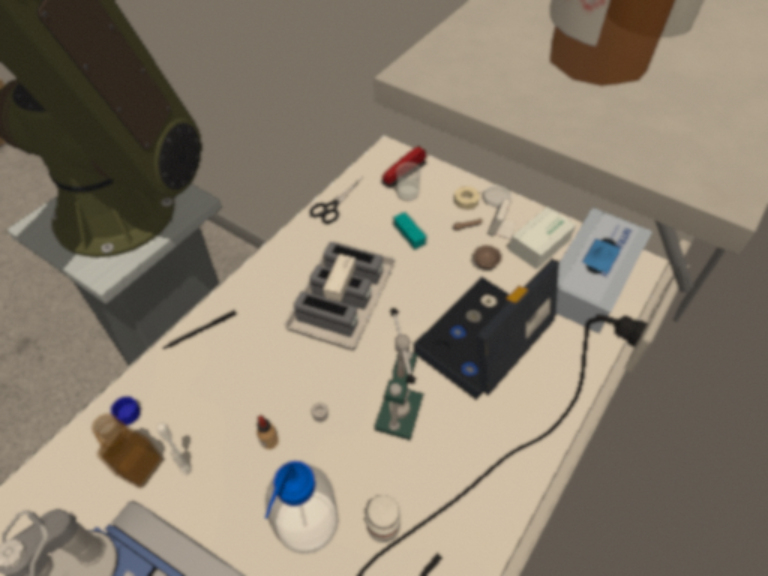

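The top view (768 px scale) shows the tray at about (392,340) with three cases. The white carton lies over the middle and right case at (397,336), the press is at (470,220), the dropper at (548,298) and the turquoise decoy at (285,328). The side view shows the same arrangement.

```bash
python3 - <<'E'
from h import *
d=np.load("top0.npz"); W=d["W"]; f=d["f"].astype(int)
def rect(m,name):
    p=W[m][:,:2].astype(np.float32); p=p[~np.isnan(p[:,0])]
    r=cv2.minAreaRect(p); print(name,len(p),np.round(r[0],1),np.round(r[1],1),round(r[2],1),"med z",np.nanmedian(W[m][:,2]).round(1),np.nanmax(W[m][:,2]).round(1))
v,u=np.mgrid[:384,:512]
roi=(u>215)&(u<308)&(v>190)&(v<262)
print("table z",np.nanmedian(W[240:260,320:360,2]))
z=W[...,2]
rect(roi&(z>68),"carton")
lid=roi&(z>40)&(z<62)
n,l,st,ce=cv2.connectedComponentsWithStats(lid.astype(np.uint8),connectivity=4)
for i in range(1,n):
    if st[i,4]>40: rect(l==i,"lid%d"%i)
rect(roi&(z>8),"tray")
rect((u>290)&(u<335)&(v>122)&(v<165)&(z>6),"press"); rect((u>290)&(u<335)&(v>122)&(v<165)&(z>100),"presstop")
rect((u>290)&(u<335)&(v>122)&(v<165)&(f[...,1]>f[...,0]+8)&(z<60),"pressbase")
rect((u>350)&(u<380)&(v>188)&(v<210)&(z>20),"dropper")
rect((u>138)&(u<166)&(v>230)&(v<256)&(z>10),"beaker")
rect((u>172)&(u<194)&(v>150)&(v<174)&(z>8),"mortar")
rect((u>170)&(u<205)&(v>200)&(v<240)&(z>8),"turq")
E
```

```text
table z 0.32228654140476465
carton 347 [531.5  93.2] [30. 82.] 18.2 med z 82.4 88.7
lid1 515 [540.   37.3] [115.7  36.2] 14.9 med z 54.2 60.9
lid2 166 [560.9 110.3] [36.4 35.5] 13.4 med z 53.9 59.8
lid3 538 [508.3 160.7] [114.4  35.8] 15.0 med z 54.0 60.6
lid4 216 [491.1  91.9] [47.7 35.2] 15.1 med z 54.0 59.2
tray 2326 [527.6 100.5] [138.7 218.8] 14.8 med z 53.6 88.7
press 848 [738.4 -38.5] [67.8 93.2] 2.2 med z 122.5 227.4
presstop 437 [744.2 -30.4] [ 42.3 100. ] 29.1 med z 138.4 227.4
pressbase 119 [746.6 -38.1] [55.7 73. ] 18.4 med z 17.9 21.6
dropper 118 [ 605.6 -191.7] [28.9 23.2] 13.9 med z 48.1 93.3
beaker 366 [474.2 403.4] [48.1 49.8] 1.0 med z 26.1 71.4
mortar 254 [707.1 329.2] [53.6 52.4] 1.4 med z 16.8 27.1
turq 349 [544.  303.9] [31.4 81.7] 66.8 med z 28.3 33.7
```

Request:
servo_tool --motion '[[[0.65, 0.98, 0, 0, 0, 0.35, 0.36], [0.65, 0.98, 0, 0, 0, 0.35, 0.36], [0.65, 0.98, 0, 0, 0, 0.35, 0.36], [0.65, 0.98, 0, 0, 0, 0.35, 0.36], [0.65, 0.98, 0, 0, 0, 0.35, 0.36], [0.65, 0.98, 0, 0, 0, 0.35, 0.36], [0.65, 0.98, 0, 0, 0, 0.35, 0.36], [0.65, 0.98, 0, 0, 0, 0.35, 0.36], [0.65, 0.98, 0, 0, 0, 0.35, 0.36], [0.65, 0.98, 0, 0, 0, 0.35, 0.36]]]' --newtons 15

```text
clock: 1.1
eef_pos: [443.1, -105.6, 205.4]
eef_rot: [3.142, 0.0, 1.406]
wrist_force: [1.2, -0.4, 0.1]
finger_gap: 59.8
finger_force: 0.0
```

Request:
servo_tool --motion '[[[0.177, 0.398, 0, 0, 0, 0.153, 0.36], [0.177, 0.398, 0, 0, 0, 0.153, 0.36], [0.177, 0.398, 0, 0, 0, 0.153, 0.36], [0.177, 0.398, 0, 0, 0, 0.153, 0.36], [0.177, 0.398, -0.1, 0, 0, 0.153, 0.36], [0.177, 0.398, -0.18, 0, 0, 0.153, 0.36], [0.177, 0.398, -0.18, 0, 0, 0.153, 0.36]]]'

```text
clock: 1.8
eef_pos: [528.1, 91.6, 110.3]
eef_rot: [-3.132, -0.002, 1.888]
wrist_force: [-0.0, -0.6, 0.8]
finger_gap: 60.4
finger_force: 0.0
```

```bash
python3 - <<'E'
from h import *
s=manip.read_state(); print(s["eef_pos"],s["eef_rot"])
f,W,M=cam("wrist"); save("w1.png",f,1.2); print(M.round(1))
np.savez("w1.npz",f=f,W=W)
z=W[...,2]; m=(abs(W[...,0]-531)<45)&(abs(W[...,1]-93)<60)&(z>72)&(z<92)
print(m.sum(),cv2.minAreaRect(W[m][:,:2].astype(np.float32)),np.median(z[m]))
E
```

```text
[528.09352029  91.64166324 110.27047487] [-3.13213549e+00 -2.01276845e-03  1.88812528e+00]
[[ 9.000e-01  3.000e-01  1.000e-01  5.074e+02]
 [ 3.000e-01 -9.000e-01 -2.000e-01  1.572e+02]
 [-0.000e+00  2.000e-01 -1.000e+00  2.904e+02]
 [ 0.000e+00  0.000e+00  0.000e+00  1.000e+00]]
6022 ((530.9827270507812, 91.55722045898438), (30.763423919677734, 82.24929809570312), 18.383638381958008) 82.77814289035537
```

View pics/w1.png

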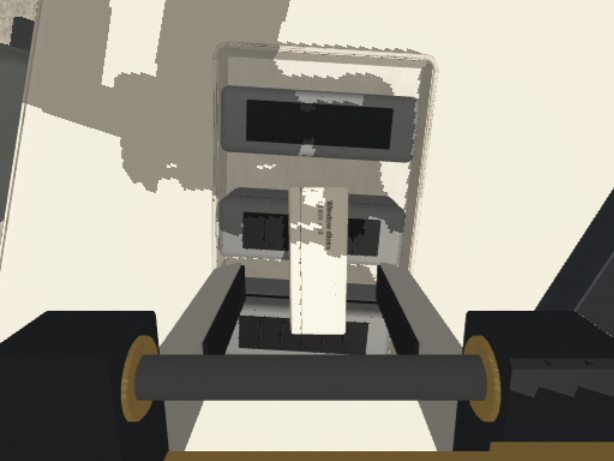

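The wrist view shows the carton at about (318,260), centred between the open fingers. I'll descend, grip and lift.

Request:
servo_tool --motion '[[[0, 0, -0.05, 0, 0, 0, 0.36], [0, 0, -0.096, 0, 0, 0, 0.36], [0, 0, -0.096, 0, 0, 0, 0.36], [0, 0, -0.096, 0, 0, 0, 0.9], [0, 0, -0.096, 0, 0, 0, 0.9], [0, 0, -0.096, 0, 0, 0, 0.9], [0, 0, -0.096, 0, 0, 0, 0.9], [0, 0, -0.096, 0, 0, 0, 0.9]]]' --newtons 12

```text
clock: 2.65
eef_pos: [531.4, 91.4, 68.3]
eef_rot: [3.14, 0.0, 1.887]
wrist_force: [-1.2, -0.4, 6.5]
finger_gap: 29.7
finger_force: 12.0
```

Request:
servo_tool --motion '[[[0, 0, 0.06, 0, 0, 0, 0.9], [0, 0, 0.14, 0, 0, 0, 0.9], [-0.122, -0.542, 0.16, 0, 0, 0, 0.9], [-0.122, -0.542, 0.16, 0, 0, 0, 0.9], [-0.122, -0.542, 0.16, 0, 0, 0, 0.9], [-0.122, -0.542, 0.16, 0, 0, 0, 0.9], [-0.122, -0.542, 0.16, 0, 0, 0, 0.9], [-0.122, -0.542, 0.16, 0, 0, 0, 0.9], [-0.122, -0.542, 0.1, 0, 0, 0, 0.9], [-0.122, -0.542, 0.05, 0, 0, 0, 0.9]]]'

```text
clock: 3.65
eef_pos: [469.7, -180.6, 91.9]
eef_rot: [3.141, 0.001, 1.885]
wrist_force: [-0.6, 0.4, -1.7]
finger_gap: 30.1
finger_force: 12.0
```

Request:
servo_tool --motion '[[[0, 0, -0.06, 0, 0, 0, 0.9], [0, 0, -0.12, 0, 0, 0, 0.9], [0, 0, -0.145, 0, 0, 0, 0.9], [0, 0, -0.145, 0, 0, 0, 0.9], [0, 0, -0.145, 0, 0, 0, 0.9]]]'

```text
clock: 4.15
eef_pos: [470.5, -179.8, 21.0]
eef_rot: [3.141, 0.001, 1.887]
wrist_force: [-0.4, 0.7, -0.8]
finger_gap: 30.3
finger_force: 12.0
```

Request:
servo_tool --motion '[[[0, 0, -0.006, 0, 0, 0, 0.9], [0, 0, -0.01, 0, 0, 0, 0.9], [0, 0, -0.012, 0, 0, 0, 0.9], [0, 0, -0.012, 0, 0, 0, 0.9]]]'

```text
clock: 4.55
eef_pos: [470.2, -179.8, 14.6]
eef_rot: [3.141, 0.001, 1.887]
wrist_force: [-2.0, 0.3, 5.2]
finger_gap: 30.1
finger_force: 12.0
```

Request:
servo_tool --motion '[[[0, 0, -0.012, 0, 0, 0, 0.36], [0, 0, -0.012, 0, 0, 0, 0.36], [0, 0, -0.012, 0, 0, 0, 0.36], [0, 0, 0.05, 0, 0, 0, 0.36], [0, 0, 0.15, 0, 0, 0, 0.36], [0, 0, 0.25, 0, 0, 0, 0.44], [0, 0, 0.25, 0, 0, 0, 0.44]]]'

```text
clock: 5.25
eef_pos: [472.4, -180.7, 145.2]
eef_rot: [3.134, 0.007, 1.887]
wrist_force: [1.0, 1.2, -0.3]
finger_gap: 52.9
finger_force: 0.0
```

```bash
python3 - <<'E'
from h import *
s=manip.read_state(); print(s["eef_pos"],s["eef_rot"],s["clock"],s["moment"])
f,W,M=cam("wrist"); z=W[...,2]
m=(abs(W[...,0]-470)<50)&(abs(W[...,1]+180)<60)&(z>10)&(z<40)
print("carton",m.sum(),cv2.minAreaRect(W[m][:,:2].astype(np.float32)),np.median(z[m]))
f,W,M=cam("top"); z=W[...,2]; v,u=np.mgrid[:384,:512]
lid=(u>215)&(u<308)&(v>190)&(v<262)&(z>42)&(z<65)
n,l,st,ce=cv2.connectedComponentsWithStats(lid.astype(np.uint8),connectivity=4)
for i in range(1,n):
    if st[i,4]>40: print(st[i,4],np.round(np.concatenate([np.ravel(x) for x in cv2.minAreaRect(W[l==i][:,:2].astype(np.float32))]),1))
E
```

```text
[ 472.42087912 -180.71136775  145.23203488] [3.13414932 0.00698125 1.88715269] 5.25 [-0.01549168 -0.11217336 -0.03014243]
carton 3174 ((468.9543151855469, -179.4548797607422), (30.709659576416016, 81.32000732421875), 18.0692138671875) 29.198320441668102
533 [539.1  36.9 113.6  36.2  14.9]
529 [522.6 100.3 112.6  35.9  14.5]
534 [507.5 160.6 113.4  35.8  15.1]
```

Request:
servo_tool --motion '[[[0.14, 0.434, 0, 0, 0, -0.518, 0.44], [0.14, 0.434, 0, 0, 0, -0.518, 0.44], [0.14, 0.434, 0, 0, 0, -0.518, 0.44], [0.14, 0.434, 0, 0, 0, -0.518, 0.44], [0.14, 0.434, 0, 0, 0, -0.518, 0.44], [0.14, 0.434, 0, 0, 0, -0.518, 0.44], [0.14, 0.434, 0, 0, 0, -0.518, 0.44], [0.14, 0.434, 0, 0, 0, -0.518, 0.44], [0.14, 0.434, 0, 0, 0, -0.518, 0.44], [0.14, 0.434, 0, 0, 0, -0.518, 0.44]]]'

```text
clock: 6.35
eef_pos: [539.2, 37.4, 136.8]
eef_rot: [-3.14, 0.003, 0.462]
wrist_force: [0.8, -0.3, 0.3]
finger_gap: 52.7
finger_force: 0.0
```

Request:
servo_tool --motion '[[[0, 0, 0, 0, 0, -0.042, 0.44], [0, 0, -0.08, 0, 0, -0.042, 0.44], [0, 0, -0.08, 0, 0, -0.042, 0.44], [0, 0, -0.08, 0, 0, -0.042, 0.44]]]'

```text
clock: 6.75
eef_pos: [539.2, 37.4, 98.1]
eef_rot: [-3.14, 0.003, 0.336]
wrist_force: [0.4, -0.6, 0.9]
finger_gap: 52.3
finger_force: 0.0
```

```bash
python3 - <<'E'
from h import *
s=manip.read_state(); print(s["eef_pos"],s["eef_rot"],s["clock"],s["finger_gap"])
f,W,M=cam("wrist"); save("w2.png",f,1.2); print(M[:3,3])
z=W[...,2]
lid=(z>46)&(z<60)&(abs(W[...,0]-524)<90)&(W[...,1]>0)&(W[...,1]<200)
n,l,st,ce=cv2.connectedComponentsWithStats(lid.astype(np.uint8),connectivity=4)
for i in range(1,n):
    if st[i,4]>200: print(st[i,4],np.round(np.concatenate([np.ravel(x) for x in cv2.minAreaRect(W[l==i][:,:2].astype(np.float32))]),1))
E
```

```text
[539.24478726  37.37075904  98.05063071] [-3.14047520e+00  3.08259887e-03  3.36324909e-01] 6.75 52.34065566150367
[604.32765686  59.85644089 277.84592602]
8584 [511.2 159.4 105.8  36.3  14.7]
7275 [525.   98.8 109.3  36.3  14.2]
8084 [540.5  35.6 109.2  36.   14.8]
```

View pics/w2.png

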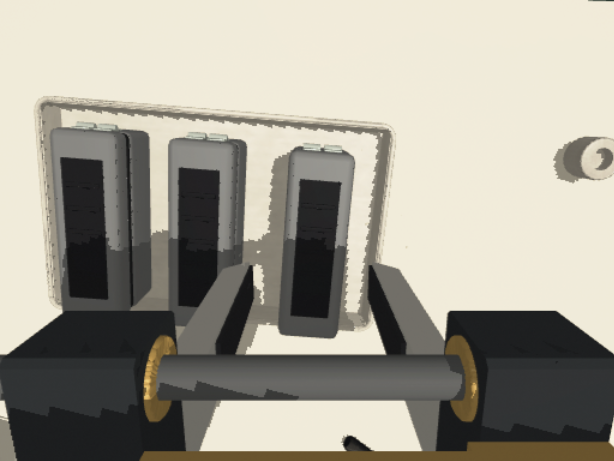

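The wrist view shows the right case between the fingers, with its lid from (320,150) to (310,335). The remaining misalignment is 0.08 rad in yaw, so I'll correct that, descend and grip.

Request:
servo_tool --motion '[[[0.002, -0.002, 0, 0, 0, -0.0255, 0.44], [0.002, -0.002, -0.07, 0, 0, -0.0255, 0.44], [0.002, -0.002, -0.144, 0, 0, -0.0255, 0.44], [0.002, -0.002, -0.144, 0, 0, -0.0255, 0.44], [0.002, -0.002, -0.144, 0, 0, -0.0255, 0.44], [0.002, -0.002, -0.144, 0, 0, -0.0255, 0.9], [0.002, -0.002, -0.144, 0, 0, -0.0255, 0.9], [0.002, -0.002, -0.144, 0, 0, -0.0255, 0.9], [0.002, -0.002, -0.144, 0, 0, -0.0255, 0.9]]]' --newtons 40

```text
clock: 7.7
eef_pos: [541.8, 36.3, 28.6]
eef_rot: [3.141, -0.002, 0.256]
wrist_force: [-0.9, -0.3, 8.5]
finger_gap: 35.5
finger_force: 40.0
```

Request:
servo_tool --motion '[[[0, 0, 0.03, 0, 0, 0, 0.9], [0, 0, 0.1, 0, 0, 0, 0.9], [0, 0, 0.2, 0, 0, 0, 0.9], [0, 0, 0.24, 0, 0, 0, 0.9], [0, 0, 0.24, 0, 0, 0, 0.9], [0, 0, 0.24, 0, 0, 0, 0.9]]]'

```text
clock: 8.3
eef_pos: [540.5, 36.4, 146.1]
eef_rot: [-3.141, 0.001, 0.256]
wrist_force: [0.0, -0.5, -4.5]
finger_gap: 35.4
finger_force: 40.0
```

```bash
python3 -c "
from h import *
s=manip.read_state();print(s['eef_pos'],s['eef_rot'],s['clock'],s['moment'],s['wrist_force'],s['finger_gap'])"
```

```text
[540.46706176  36.37705093 146.06206284] [-3.14135059e+00  8.82797606e-04  2.55676997e-01] 8.3 [-0.00241218  0.02090999 -0.02863267] [ 0.03562135 -0.50782713 -4.48387202] 35.44011757367294
```

Request:
servo_tool --motion '[[[0, 0, 0, -0.045, 0.17, 0, 0.9], [0, 0, 0, -0.045, 0.17, 0, 0.9], [0, 0, 0, -0.045, 0.17, 0, 0.9], [0, 0, 0, -0.045, 0.17, 0, 0.9], [0, 0, 0, -0.045, 0.17, 0, 0.9], [0, 0, 0, -0.045, 0.17, 0, 0.9], [0, 0, 0, 0, 0, 0, 0.9], [0, 0, 0, 0, 0, 0, 0.9], [0, 0, 0, 0, 0, 0, 0.9], [0, 0, 0, 0, 0, 0, 0.9]]]'

```text
clock: 9.3
eef_pos: [540.3, 36.1, 148.4]
eef_rot: [3.14, -0.01, 0.255]
wrist_force: [0.3, 0.2, -3.1]
finger_gap: 35.9
finger_force: 40.0
```

Request:
servo_tool --motion '[[[0, 0, 0, 0, 0, 0, 0.9], [0, 0, 0, 0, 0, 0, 0.9], [0, 0, 0, 0, 0, 0, 0.9]]]'

```text
clock: 9.6
eef_pos: [541.2, 36.4, 147.0]
eef_rot: [3.141, 0.001, 0.256]
wrist_force: [-0.4, -0.5, -4.0]
finger_gap: 35.9
finger_force: 40.0
```

```bash
cat > m.py <<'E'
from h import *
s=manip.read_state(); a=.256
print(s['eef_pos'].round(1) if hasattr(s['eef_pos'],'round') else s['eef_pos'],s['eef_rot'],s['clock'],"M",np.round(s['moment'],4),"My",round(float(np.dot(s['moment'],[-np.sin(a),np.cos(a),0])),4),"F",np.round(s['wrist_force'],2),s['finger_gap'])
E
python3 m.py
```

```text
[541.2  36.4 147. ] [3.14149598e+00 1.14208939e-03 2.55657201e-01] 9.6 M [0.0212 0.0776 0.0256] My 0.0697 F [-0.39 -0.5  -4.03] 35.87147695174065
```

Request:
servo_tool --motion '[[[0, 0, 0, 0.045, -0.17, 0, 0.9], [0, 0, 0, 0.045, -0.17, 0, 0.9], [0, 0, 0, 0.045, -0.17, 0, 0.9], [0, 0, 0, 0.045, -0.17, 0, 0.9], [0, 0, 0, 0.045, -0.17, 0, 0.9], [0, 0, 0, 0.045, -0.17, 0, 0.9], [0, 0, 0, 0, 0, 0, 0.9], [0, 0, 0, 0, 0, 0, 0.9], [0, 0, 0, 0, 0, 0, 0.9], [0, 0, 0, 0, 0, 0, 0.9]]]'

```text
clock: 10.6
eef_pos: [542.6, 36.1, 148.1]
eef_rot: [3.138, 0.007, 0.254]
wrist_force: [-0.1, -0.5, -3.6]
finger_gap: 35.7
finger_force: 40.0
```

Request:
servo_tool --motion '[[[0, 0, 0, 0, 0, 0, 0.9], [0, 0, 0, 0, 0, 0, 0.9], [0, 0, 0, 0, 0, 0, 0.9]]]'

```text
clock: 10.9
eef_pos: [540.8, 36.2, 146.9]
eef_rot: [3.141, -0.001, 0.255]
wrist_force: [0.2, -0.1, -3.4]
finger_gap: 35.9
finger_force: 40.0
```

```bash
python3 m.py
```

```text
[540.8  36.2 146.9] [ 3.14108738e+00 -9.08547096e-04  2.55282126e-01] 10.9 M [ 0.0028 -0.0406  0.0324] My -0.04 F [ 0.18 -0.12 -3.38] 35.862343534512874
```

```bash
cat > avg.py <<'E'
from h import *
a=.256; L=[]
for i in range(8):
    manip.camera("wrist"); L.append(float(np.dot(manip.read_state()['moment'],[-np.sin(a),np.cos(a),0])))
print("My",np.round(L,3),np.mean(L).round(4))
E
python3 avg.py
```

```text
My [-0.031 -0.002 -0.059 -0.05  -0.062 -0.023 -0.043 -0.015] -0.0354
```

Request:
servo_tool --motion '[[[0, 0, 0, -0.045, 0.17, 0, 0.9], [0, 0, 0, -0.045, 0.17, 0, 0.9], [0, 0, 0, -0.045, 0.17, 0, 0.9], [0, 0, 0, -0.045, 0.17, 0, 0.9], [0, 0, 0, -0.045, 0.17, 0, 0.9], [0, 0, 0, -0.045, 0.17, 0, 0.9], [0, 0, 0, 0, 0, 0, 0.9], [0, 0, 0, 0, 0, 0, 0.9], [0, 0, 0, 0, 0, 0, 0.9], [0, 0, 0, 0, 0, 0, 0.9]]]'

```text
clock: 12.3
eef_pos: [540.6, 36.1, 149.1]
eef_rot: [3.14, -0.011, 0.255]
wrist_force: [1.1, 0.3, -3.2]
finger_gap: 35.7
finger_force: 40.0
```

Request:
servo_tool --motion '[[[0, 0, 0, 0, 0, 0, 0.9], [0, 0, 0, 0, 0, 0, 0.9], [0, 0, 0, 0, 0, 0, 0.9]]]'

```text
clock: 12.6
eef_pos: [541.3, 36.4, 147.2]
eef_rot: [3.141, 0.001, 0.256]
wrist_force: [-0.1, -0.4, -3.3]
finger_gap: 35.9
finger_force: 40.0
```

```bash
python3 avg.py
```

```text
My [0.006 0.046 0.065 0.08  0.045 0.039 0.046 0.061] 0.0484
```

The averaged moment switches between -0.035 and +0.048 N m with the tip direction. A difference of 0.084 means this is the rattling case, so I'll carry it to the press.

Request:
servo_tool --motion '[[[0, 0, 0.08, 0, 0, 0, 0.9], [0.03, -0.1, 0.16, 0, 0, 0, 0.9], [0.05, -0.18, 0.16, 0, 0, 0, 0.9], [0.062, -0.248, 0.16, 0, 0, 0, 0.9], [0.062, -0.248, 0.16, 0, 0, 0, 0.9], [0.062, -0.248, 0.16, 0, 0, 0, 0.9], [0.062, -0.248, 0.16, 0, 0, 0, 0.9], [0.062, -0.248, 0.16, 0, 0, 0, 0.9], [0.062, -0.248, 0.16, 0, 0, 0, 0.9], [0.062, -0.248, 0.16, 0, 0, 0, 0.9]]]'

```text
clock: 14.0
eef_pos: [572.0, -87.1, 227.0]
eef_rot: [-3.142, -0.0, 0.256]
wrist_force: [-0.6, -1.0, -3.6]
finger_gap: 35.6
finger_force: 40.0
```

```bash
python3 m.py; python3 - <<'E'
from h import *
f,W,M=cam("side"); save("side1.png",f)
f,W,M=cam("top"); z=W[...,2]; v,u=np.mgrid[:384,:512]
m=(abs(W[...,0]-469)<50)&(abs(W[...,1]+180)<60)&(z>12)&(z<40)
print("carton",m.sum(),cv2.minAreaRect(W[m][:,:2].astype(np.float32)),np.median(z[m]))
E
```

```text
[572.  -87.1 227. ] [-3.14158321e+00 -9.68416662e-05  2.56470838e-01] 14.0 M [ 0.0145  0.0151 -0.0613] My 0.0109 F [-0.57 -1.   -3.57] 35.618255047950186
carton 0 ((0.0, 0.0), (0.0, 0.0), 0.0) nan
  return _methods._mean(a, axis=axis, dtype=dtype,
  ret = ret.dtype.type(ret / rcount)
```

View pics/side1.png

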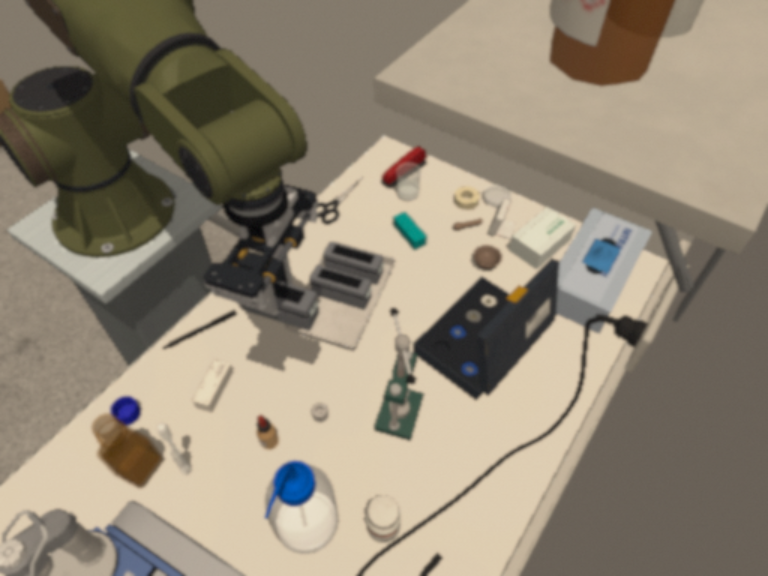

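The side view shows the held case at (290,298) near the press, the carton upright on the worktop at (212,383), and the other two cases standing in the tray at about (345,270). The bystanders haven't moved.

```bash
python3 avg.py; python3 -c "
from cell import manip
print(manip.sign_off())"
```

```text
My [ 0.04   0.048  0.094  0.09   0.061  0.026  0.06  -0.001] 0.0523
the job is handed in; nothing more can be done
None
```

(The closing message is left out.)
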